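# Size a worn-mark idler wheel in the stepped slot gauge

### The arm

A 6-joint arm with a two-finger parallel gripper is mounted at the origin on a cart in front of the work surface, level with it; the furniture and walls round the work are solid. World frame = base frame: x ahead of the robot, y to its left, z up, the work surface at z = 0. Lengths are in m, angles in rad, forces in N, time in s.
With the tool pointing down it reaches from about 0.35 to 0.925 m from the base axis. Payload 6.4 kg.
Tool frame: the origin (TCP) lies on the centre line of the jaws, within the pads' length; the fingertips stand 14 mm ahead of it and the grasp point (between the pads) lies 5 mm behind it; z points along the fingers, y is the line along which they close (so a half turn about z gives the same grasp; the last joint's range is limited). The gripper opens to 85 mm and grips with 20 to 120 N. Pads are 22 mm wide; open, the fingers measure 114 mm over their backs; the gripper's body (76 mm by 85 mm) begins 54 mm behind the grasp point. The pads swing forward as they close: fully open they stand 13 mm farther back than shut.
Start: joints at [1.11, 0.245, 1.558, -0, 1.339, -0.174], TCP at [0.184, 0.623, 0.245] pointing down, gripper open.
Joint ranges: [-3.13, 3.13], [-1.02, 2.26], [0.13, 2.54], [-0.95, 4.09], [0.21, 2.88], [-2.74, 2.74]. Speed limits (rad/s): [2.57, 2.57, 3.14, 3.14, 3.14, 3.14].

### API

Orientations are given as a rotation vector (axis times angle).
In Python, from workcell import env gives the robot as it stands.
- The arm moves only by the tool drive_tool, never from a script. Its argument "increments" is text: rows parted by semicolons, each of 7 numbers parted by spaces: the turn, a rotation vector about the tool's x, y, z in degrees, then the shift along the tool's x, y, z in cm, then the opening, from -1 (shut) to 1 (fully open). A call has 1 to 5 rows; each row shifts and turns the commanded pose from where the row before left it, along the tool's axes as they then stand; what a row does not reach is not made up. A row lasts 1/8 s, in which the tool goes at most 62.5 mm and 10.7 degrees, less where a joint would pass 70% of its speed; a pose out of reach is approached as far as the arm can. A call with a gripper value outside its range is refused whole. The fingers move at their own pace and stop on an object; "squeeze" is the grip in N (left out, the last holds). Time passes only in rows, so rows that do not move let the fingers close. It gives the time, the measured TCP pose, the force, the opening and the grip force at its end, in the units of the state.
- env.read_state(): the state, without advancing time (a new reading comes with each control period).
- env.grab_frame(name): name is "scene" or "top" or "wrist"; returns (picture, depth): 400x640x3 uint8, blue, green, red; 400x640 float32, m along the optical axis (not along the pixel's ray), 0 where there is no reading.
- env.camera_model(name): a dict with "K" (3x3 intrinsics, pixels), "distortion" ([k1, k2, p1, p2, k3] as OpenCV has them; the pictures are not rectified), "R" (3x3) and "t" (3): a world point X has camera coordinates R X + t. Camera axes: x right, y down, z forward; pixel columns grow to the right and rows downward; lengths in m; the calibration is good to about 2 mm. A picture is of the moment at which its call begins: read the wrist's pose just before it. camera_model takes no time and is no camera call; for the wrist camera it gives the pose at the moment of the call.
- env.sign_off(): hands the job in; it is judged then, once.
The state is a dict: "time_s": time; "qpos": joint angles; "qd": joint speeds; "joint_torque": joint torques, N m; "position": TCP position; "eef_rot": TCP orientation; "ft_force": force on the tool from outside, world axes, zero at the start; "wrist_torque": the same for the moment, N m; "grip_width": opening from 0.0 (shut) to 1.0 (fully open); "grip_force": force on a finger pad.
Only numpy, scipy, OpenCV 4.12 (cv2) and the standard library are available. Lean on these libraries where they do the work, as an engineer would, in place of code of your own. Each camera call takes 0.05 s, during which the arm holds its last target. There are 200 camera calls.

### The job

The idler wheel on the green pad has lost its size mark: take it by the hub and try it, lowered slowly and gently, disc flat and never forced, in the slots of the blue gauge one after another, starting with the narrowest (one dot) and working up without skipping any. Leave it seated flat on the floor of the first slot that it enters, and let go. Leave the two wheels in the grey tray, the battery and the roll of tape as they are.

Things in the scene. Friction and masses are not known exactly. Their poses are not given: they have to be found in the camera images.
- gauge: blue block fixed to the desk, 70 (x) by 178 (y) by 22 mm high, with four slots in its top, narrowest at -y, widest at +y, marked by one to four white dots on the -x side. Origin: centre of its underside, z up. A wheel too big for a slot rests on its edges; in its own slot it has 1 mm of play in all and sinks 12 mm, disc flush with the top; wider slots take it loosely
- slot1 (a point): middle of the mouth of slot 1 of the gauge (marked with 1 white dot), level with the gauge's top face, at y = -64.5 mm from the gauge's centre; the slot is 29 mm wide along the gauge's y, 51 mm long along its x, 12 mm deep with a flat floor, its mouth chamfered 1 mm. Axes as the gauge's
- slot2 (a point): middle of the mouth of slot 2 of the gauge (marked with 2 white dots), level with the gauge's top face, at y = -25.5 mm from the gauge's centre; the slot is 32 mm wide along the gauge's y, 51 mm long along its x, 12 mm deep with a flat floor, its mouth chamfered 1 mm. Axes as the gauge's
- slot3 (a point): middle of the mouth of slot 3 of the gauge (marked with 3 white dots), level with the gauge's top face, at y = 16.5 mm from the gauge's centre; the slot is 35 mm wide along the gauge's y, 51 mm long along its x, 12 mm deep with a flat floor, its mouth chamfered 1 mm. Axes as the gauge's
- slot4 (a point): middle of the mouth of slot 4 of the gauge (marked with 4 white dots), level with the gauge's top face, at y = 61.5 mm from the gauge's centre; the slot is 38 mm wide along the gauge's y, 51 mm long along its x, 12 mm deep with a flat floor, its mouth chamfered 1 mm. Axes as the gauge's
- pad: thin green square pad fixed to the desk, 70 x 70 x 3 mm, on which the wheel to be sized lies. Origin: centre of its underside
- tray: low grey open tray fixed to the desk, 64 mm (x) by 124 mm (y), 13 mm high, floor and walls 3 mm thick, holding the two other wheels. Origin: centre of its underside
- wheel_a: one of three look-alike idler wheels: aluminium disc 12 mm thick, black round hub 16 mm across rising 24 mm from its middle (36 mm high in all), about 60 g. Disc diameters are 31, 34 and 37 mm; which wheel is which is unknown and changes. One lies hub up on the green pad, two hub up in the grey tray. Origin: centre of the disc's underside, z along the hub
- wheel_b: one of three look-alike idler wheels: aluminium disc 12 mm thick, black round hub 16 mm across rising 24 mm from its middle (36 mm high in all), about 60 g. Disc diameters are 31, 34 and 37 mm; which wheel is which is unknown and changes. One lies hub up on the green pad, two hub up in the grey tray. Origin: centre of the disc's underside, z along the hub
- wheel_c: one of three look-alike idler wheels: aluminium disc 12 mm thick, black round hub 16 mm across rising 24 mm from its middle (36 mm high in all), about 60 g. Disc diameters are 31, 34 and 37 mm; which wheel is which is unknown and changes. One lies hub up on the green pad, two hub up in the grey tray. Origin: centre of the disc's underside, z along the hub
- battery: red and white round battery standing upright on the desk beyond the wide end of the gauge, 15 mm in diameter, 50 mm high; a bystander. Origin: centre of its underside
- tape_roll: small black roll of tape lying flat on the desk to the left of the gauge, 58 mm in diameter, 19 mm high; a bystander. Origin: centre of its underside

How it is judged:
On the way, in this order (a step that is already met when the one before it is completed fails the run):
1. the wheel is tried flat on the narrowest slot (one dot), touching its edges lightly (((horizontal distance between wheel_a and slot1 below 0.01 m and z of wheel_a in the frame of slot1 between -0.004 and 0.003 m and contact force between wheel_a and gauge above 0.8 N and angle between wheel_a's own z axis and vertical below 0.2 rad) or (horizontal distance between wheel_b and slot1 below 0.01 m and z of wheel_b in the frame of slot1 between -0.004 and 0.003 m and contact force between wheel_b and gauge above 0.8 N and angle between wheel_b's own z axis and vertical below 0.2 rad) or (horizontal distance between wheel_c and slot1 below 0.01 m and z of wheel_c in the frame of slot1 between -0.004 and 0.003 m and contact force between wheel_c and gauge above 0.8 N and angle between wheel_c's own z axis and vertical below 0.2 rad))), for 0.05 s.
2. the wheel is tried at slot 2: it rests on the slot's edges or, if this is its slot, begins to enter (((horizontal distance between wheel_a and slot2 below 0.012 m and z of wheel_a in the frame of slot2 below 0.003 m) or (horizontal distance between wheel_b and slot2 below 0.01 m and z of wheel_b in the frame of slot2 between -0.004 and 0.003 m and contact force between wheel_b and gauge above 0.8 N and angle between wheel_b's own z axis and vertical below 0.2 rad) or (horizontal distance between wheel_c and slot2 below 0.01 m and z of wheel_c in the frame of slot2 between -0.004 and 0.003 m and contact force between wheel_c and gauge above 0.8 N and angle between wheel_c's own z axis and vertical below 0.2 rad))), for 0.05 s.
3. the 31 mm wheel has gone down into slot 2, or a bigger wheel is tried at slot 3 (((horizontal distance between wheel_a and slot2 below 0.012 m and z of wheel_a in the frame of slot2 below -0.0085 m) or (horizontal distance between wheel_b and slot3 below 0.012 m and z of wheel_b in the frame of slot3 below 0.003 m) or (horizontal distance between wheel_c and slot3 below 0.01 m and z of wheel_c in the frame of slot3 between -0.004 and 0.003 m and contact force between wheel_c and gauge above 0.8 N and angle between wheel_c's own z axis and vertical below 0.2 rad))), for 0.05 s.
At the end, for the whole second after the job is handed in: The wheel from the pad rests, released, in the narrowest slot it enters (31, 34, 37 mm wheel: slot 2, 3, 4): underside at least 9.5 mm below the top face, within 12 mm of the slot's middle, tilt under 0.08 rad, under 0.02 m/s; the other two wheels lie flat in the tray ((((horizontal distance between wheel_a and slot2 below 0.012 m and z of wheel_a in the frame of slot2 below -0.0095 m) and angle between wheel_a's own z axis and vertical below 0.08 rad and linear speed of wheel_a below 0.02 m/s and (horizontal distance between wheel_b and tray below 0.06 m and height (world z) of wheel_b below 0.008 m and angle between wheel_b's own z axis and vertical below 0.1 rad) and (horizontal distance between wheel_c and tray below 0.06 m and height (world z) of wheel_c below 0.008 m and angle between wheel_c's own z axis and vertical below 0.1 rad)) or ((horizontal distance between wheel_b and slot3 below 0.012 m and z of wheel_b in the frame of slot3 below -0.0095 m) and angle between wheel_b's own z axis and vertical below 0.08 rad and linear speed of wheel_b below 0.02 m/s and (horizontal distance between wheel_a and tray below 0.06 m and height (world z) of wheel_a below 0.008 m and angle between wheel_a's own z axis and vertical below 0.1 rad) and (horizontal distance between wheel_c and tray below 0.06 m and height (world z) of wheel_c below 0.008 m and angle between wheel_c's own z axis and vertical below 0.1 rad)) or ((horizontal distance between wheel_c and slot4 below 0.012 m and z of wheel_c in the frame of slot4 below -0.0095 m) and angle between wheel_c's own z axis and vertical below 0.08 rad and linear speed of wheel_c below 0.02 m/s and (horizontal distance between wheel_a and tray below 0.06 m and height (world z) of wheel_a below 0.008 m and angle between wheel_a's own z axis and vertical below 0.1 rad) and (horizontal distance between wheel_b and tray below 0.06 m and height (world z) of wheel_b below 0.008 m and angle between wheel_b's own z axis and vertical below 0.1 rad)))); the robot touches nothing.
It fails at once if the wheel is put into a slot wider than its own ((horizontal distance between wheel_a and slot3 below 0.012 m and z of wheel_a in the frame of slot3 below -0.005 m) or (horizontal distance between wheel_a and slot4 below 0.012 m and z of wheel_a in the frame of slot4 below -0.005 m) or (horizontal distance between wheel_b and slot4 below 0.012 m and z of wheel_b in the frame of slot4 below -0.005 m)).
It fails at once if a wheel is pressed on the gauge with more than 50 N (contact force between any of wheel_a, wheel_b, wheel_c and gauge above 50 N).
It fails at once if the battery is tipped or shifted by more than 15 mm, or the roll of tape shifted by more than 15 mm (distance of any of battery, tape_roll from where it was at the start of the episode above 0.015 m or angle between battery's own z axis and vertical above 0.3 rad).
It fails at once if a wheel of the tray is lifted out or carried off (two wheels off their places by more than 40 mm) (distance of each of wheel_a, wheel_b from where it was at the start of the episode above 0.04 m or distance of each of wheel_a, wheel_c from where it was at the start of the episode above 0.04 m or distance of each of wheel_b, wheel_c from where it was at the start of the episode above 0.04 m).
It also fails if it takes over 58 s, if anything falls off the work surface, if the arm or the gripper's body presses on something with over 40 N, if the wrist force passes 120 N, or if a joint passes its speed limit or range.

## Working session

There is one attempt and no reset: what is moved stays moved. The work goes in short steps, Python scripts to look and compute and a tool call to move; the robot and the scene stay as the last step left them, time stands still between calls to the robot, and variables do not carry over. Pictures are saved under pics/ and viewed, at most 10 in all, crops included, and the job is handed in when it is done.

Besides the shell and the picture viewer there is one more tool, called after "Call:" as a command line: name --argument value ..., lists and objects as JSON in quotes. drive_tool: Moves the arm, as the interface text tells. Its arguments: {"type":"object","properties":{"increments":{"type":"string"},"squeeze":{"type":"number"}},"required":["increments"]}

```bash
mkdir -p pics
cat > h.py <<'E'
import numpy as np,cv2
from workcell import env
def ray(m,uv,z):
    uv=np.array(uv,float).reshape(-1,1,2)
    n=cv2.undistortPoints(uv,np.array(m["K"]),np.array(m["distortion"])).reshape(-1,2)
    R=np.array(m["R"]);t=np.array(m["t"]);c=-R.T@t
    d=np.c_[n,np.ones(len(n))]@R
    return c+d*((z-c[2])/d[:,2])[:,None]
E
python3 - <<'E'
from h import *
s=env.read_state();print(s)
for n in("top","scene"):
    m=env.camera_model(n);print(n,m["K"],m["t"],-np.array(m["R"]).T@m["t"])
    f,d=env.grab_frame(n);cv2.imwrite(f"pics/{n}.png",f);np.save(n+"d.npy",d)
E
```

```text
{'time_s': 0.0, 'qpos': array([ 1.10988633e+00,  2.45795052e-01,  1.55906473e+00, -1.17892696e-05,
        1.33873053e+00, -1.74132618e-01]), 'qd': array([ 0.00137092,  0.00169145, -0.0005119 , -0.00108611,  0.00323124,
        0.00030649]), 'joint_torque': array([-2.66319366e-03, -4.29509032e+01, -3.26123571e+01, -3.13141818e-04,
        5.54834318e-03, -1.53249385e-05]), 'position': array([0.18362539, 0.62294026, 0.24416522]), 'eef_rot': array([-4.48834804e-01, -3.10874458e+00,  2.98609391e-03]), 'ft_force': array([-0.38502933,  0.41102525, -0.06995278]), 'wrist_torque': array([ 0.02287169, -0.00830618,  0.035346  ]), 'grip_force': 0.0, 'grip_width': 0.9982520495113982}
top [[370.0562091    0.         319.06585694]
 [  0.         370.0562091  192.15553537]
 [  0.           0.           1.        ]] [-0.00871612  0.56230789  0.81024857] [0.40161995 0.02077107 0.90057696]
scene [[481.72827042   0.         324.58471596]
 [  0.         481.72827042 197.1487461 ]
 [  0.           0.           1.        ]] [-0.46887761  0.28197796  0.84937545] [ 0.11244444 -0.61645985  0.79254648]
```

View pics/top.png

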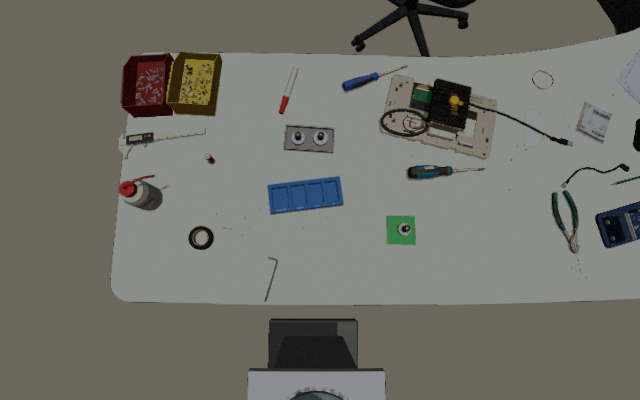

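View pics/scene.png

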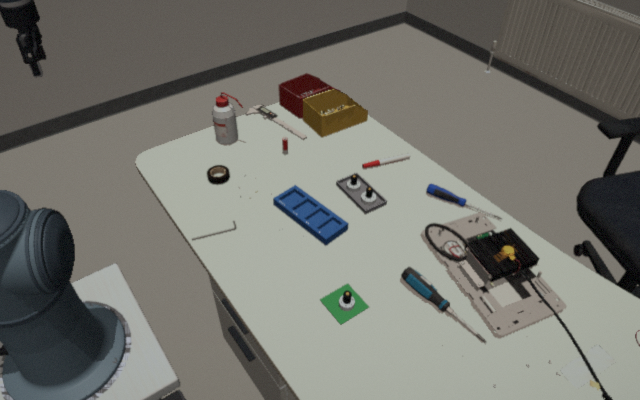

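The top view shows the gauge at about (305,195), the wheel on the pad at (404,229), the tray at (310,138), the battery at (210,158) and the tape at (201,238). The scene view agrees, with the gauge at (310,214) and the wheel at (347,298).

Run:
```python
from h import *
R=cv2.imread
def big(m):
    c,_=cv2.findContours(m.astype(np.uint8),cv2.RETR_EXTERNAL,cv2.CHAIN_APPROX_NONE);return max(c,key=cv2.contourArea)
for n,roi in(("top",(260,170,350,222)),("scene",(265,180,355,250))):
    m=env.camera_model(n);im=R(f"pics/{n}.png");hsv=cv2.cvtColor(im,cv2.COLOR_BGR2HSV)
    b=cv2.inRange(hsv,(100,120,60),(125,255,255));k=np.zeros_like(b);k[roi[1]:roi[3],roi[0]:roi[2]]=1
    c=big((b>0)&(k>0));P=ray(m,c.reshape(-1,2),.022)[:,:2]
    r=cv2.minAreaRect((P*1000).astype(np.float32));print(n,"gauge",r)
    g=cv2.inRange(hsv,(45,80,60),(80,255,255));c=big(g)
    P=ray(m,c.reshape(-1,2),.003)[:,:2];print("pad",cv2.minAreaRect((P*1000).astype(np.float32)))
    x,y,w,h=cv2.boundingRect(c);hull=np.zeros_like(g);cv2.fillPoly(hull,[cv2.convexHull(c)],255)
    dk=(hull>0)&(hsv[...,2]<60)&(g==0);cc=big(dk);print("hub px",cv2.boundingRect(cc))
    br=(hull>0)&(hsv[...,1]<70)&(hsv[...,2]>90);cc=big(br);print("disc px",cv2.boundingRect(cc), cv2.minEnclosingCircle(cc),[ray(m,[cv2.minEnclosingCircle(cc)[0]],z) for z in (.015,)])
    cv2.imwrite(f"pics/{n}_c.png",cv2.resize(np.hstack([im[y-12:y+h+8,x-8:x+w+8]]),None,fx=8,fy=8,interpolation=cv2.INTER_NEAREST)); print(x-8,y-12)
```

```text
top gauge ((562.0337524414062, 30.963523864746094), (69.61625671386719, 174.93875122070312), 7.959461212158203)
pad ((481.6179504394531, -204.3203582763672), (67.48812866210938, 67.688720703125), 88.71929168701172)
hub px (402, 225, 8, 7)
disc px (398, 223, 13, 13) ((404.0, 228.7916717529297), 6.522634983062744) [array([[ 0.48226926, -0.20964146,  0.015     ]])]
379 204
scene gauge ((555.2212524414062, 23.33349609375), (77.38737487792969, 185.2284393310547), 8.072736740112305)
pad ((477.61322021484375, -205.43397521972656), (67.95956420898438, 68.11211395263672), 89.4211196899414)
hub px (343, 291, 8, 12)
disc px (339, 295, 16, 16) ((346.39404296875, 302.0827941894531), 8.335174560546875) [array([[ 0.47735175, -0.21266478,  0.015     ]])]
313 272
```

View pics/top_c.png

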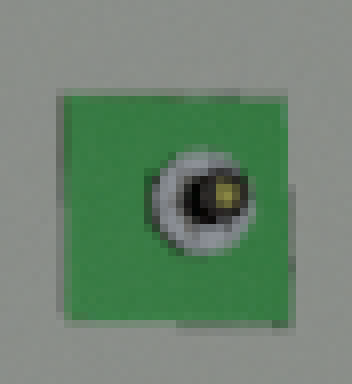

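The crop shows the wheel's disc centred at crop pixel (203,203), with its hub upright. That puts it at about (0.481, -0.210). The gauge is at about (0.562, 0.031) with +8° yaw. I'll turn the tool so that it closes along the gauge's y.

Call:
drive_tool --increments "0 0 -8.1 0 0 0 1; 0 0 -8.1 0 0 0 1; 0 0 -8.1 0 0 0 1; 0 0 0 0 0 0 1"

```text
time_s: 0.6
position: [0.1838, 0.6232, 0.2447]
eef_rot: [0.213, -3.134, 0.001]
ft_force: [0.5, 0.4, -0.1]
grip_width: 1.001
grip_force: 0.0
```

```bash
cat >> h.py <<'E'
from scipy.spatial.transform import Rotation as Rn
def to(x,y,z):
    s=env.read_state();R=Rn.from_rotvec(s["eef_rot"]).as_matrix()
    print("pos",s["position"].round(4),"yaxis",R[:,1].round(3),"zaxis",R[:,2].round(3),"t",s["time_s"],"F",np.round(s["ft_force"],2))
    print("tool cm",((np.array([x,y,z])-s["position"])@R*100).round(2))
E
python3 -c "
from h import *
to(.40,.25,.24);to(.47,-.2,.2)"
```

```text
pos [0.1838 0.6232 0.2447] yaxis [-0.135  0.991 -0.001] zaxis [-0.    -0.001 -1.   ] t 0.6 F [ 0.49  0.37 -0.06]
tool cm [-16.38 -39.9    0.5 ]
pos [0.1838 0.6232 0.2447] yaxis [-0.135  0.991 -0.001] zaxis [-0.    -0.001 -1.   ] t 0.6 F [ 0.49  0.37 -0.06]
tool cm [-17.23 -85.43   4.53]
```

Call:
drive_tool --increments "0 0 0 -2.1 -5 0 1; 0 0 0 -2.1 -5 0 1; 0 0 0 -2.1 -5 0 1; 0 0 0 -2.1 -5 0 1; 0 0 0 -2.1 -5 0 1"

```text
time_s: 1.23
position: [0.3226, 0.3886, 0.2452]
eef_rot: [-0.212, 3.134, 0.0]
ft_force: [0.6, 0.3, 0.4]
grip_width: 1.006
grip_force: 0.0
```

Call:
drive_tool --increments "0 0 0 -2.1 -5 0 1; 0 0 0 -2.1 -5 0 1; 0 0 0 -1.7 -5 0 1; 0 0 0 0 -5 0 1; 0 0 0 0 -5 0 1"

```text
time_s: 1.85
position: [0.4148, 0.149, 0.2453]
eef_rot: [-0.211, 3.134, -0.0]
ft_force: [0.6, -0.4, -0.3]
grip_width: 0.999
grip_force: 0.0
```

Call:
drive_tool --increments "0 0 0 0 -5 0 1; 0 0 0 0 -5 0 1; 0 0 0 0 -5 0 1; 0 0 0 0 -5 0 1; 0 0 0 0 -5 0 1"

```text
time_s: 2.48
position: [0.4489, -0.0987, 0.2453]
eef_rot: [-0.211, 3.134, -0.0]
ft_force: [0.9, 0.8, -0.2]
grip_width: 1.0
grip_force: 0.0
```

```bash
python3 -c "
from h import *
m=env.camera_model('wrist');print(np.array(m['R']).round(3),-np.array(m['R']).T@m['t'])
to(.481,-.21,.13)
f,d=env.grab_frame('wrist');cv2.imwrite('pics/w1.png',f)"
```

```text
[[-0.133  0.991 -0.001]
 [ 0.948  0.128  0.29 ]
 [ 0.288  0.038 -0.957]] [ 0.37506103 -0.10869514  0.37370658]
pos [ 0.4489 -0.0987  0.2453] yaxis [-0.134  0.991 -0.   ] zaxis [ 0. -0. -1.] t 2.475 F [ 0.86  0.84 -0.23]
tool cm [ -1.69 -11.46  11.54]
```

View pics/w1.png

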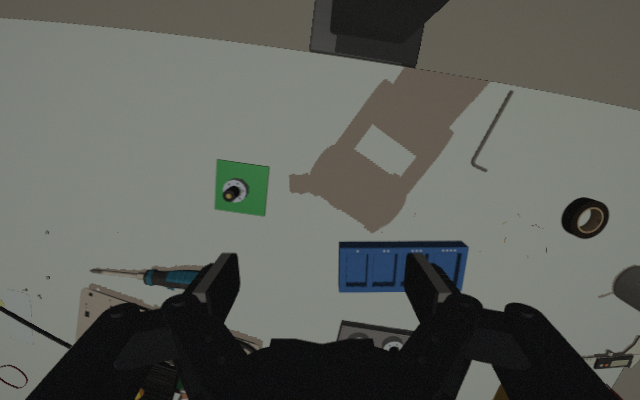

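The wrist view shows the pad and wheel at (234,190) and the gauge at (402,266), partly hidden by a finger.

Call:
drive_tool --increments "0 0 0 -0.8 -5 2 1; 0 0 0 -0.9 -5 3 1; 0 0 0 0 -1.5 3 1; 0 0 0 0 0 0 1"

```text
time_s: 3.02
position: [0.4799, -0.2084, 0.1626]
eef_rot: [0.209, -3.13, -0.006]
ft_force: [-0.2, 1.1, 0.5]
grip_width: 0.995
grip_force: 0.0
```

```bash
python3 -c "
from h import *
m=env.camera_model('wrist');to(.481,-.21,.13)
f,d=env.grab_frame('wrist');cv2.imwrite('pics/w2.png',f)"
```

```text
pos [ 0.4799 -0.2084  0.1626] yaxis [-0.133  0.991  0.004] zaxis [-0.005  0.004 -1.   ] t 3.025 F [-0.17  1.07  0.54]
tool cm [-0.1  -0.19  3.25]
```

View pics/w2.png

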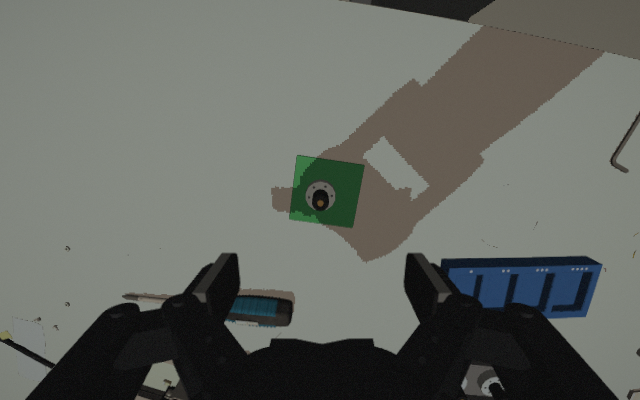

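The wrist view shows the wheel at (320,196) on the pad between the fingers, and the gauge at (520,290).

```bash
python3 -c "
from h import *
m=env.camera_model('wrist');im=cv2.imread('pics/w2.png');hsv=cv2.cvtColor(im,cv2.COLOR_BGR2HSV)
g=cv2.inRange(hsv,(45,80,30),(80,255,255));c,_=cv2.findContours(g,0,1);c=max(c,key=cv2.contourArea)
hull=np.zeros_like(g);cv2.fillPoly(hull,[cv2.convexHull(c)],255);hull=cv2.erode(hull,np.ones((7,7)))
o=((hull>0)&(g==0)).astype(np.uint8);c,_=cv2.findContours(o,0,1);c=max(c,key=cv2.contourArea)
P=ray(m,c.reshape(-1,2),.015)[:,:2];print(cv2.boundingRect(c),cv2.minEnclosingCircle((P*1000).astype(np.float32)),cv2.fitEllipse((P*1000).astype(np.float32)))
y=cv2.inRange(hsv,(8,100,60),(30,255,255))&hull;M=cv2.moments(y);
print(M['m00'],ray(m,[(M['m10']/M['m00'],M['m01']/M['m00'])],.039))
dk=((hull>0)&(hsv[...,2]<50)&(g==0)).astype(np.uint8);c,_=cv2.findContours(dk,0,1);c=max(c,key=cv2.contourArea);print('hub',cv2.boundingRect(c))
to(.481,-.21,.03)
"
```

```text
(305, 179, 31, 32) ((480.60284423828125, -209.8951873779297), 16.566749572753906) ((480.6688232421875, -209.86233520507812), (30.401578903198242, 31.958457946777344), 93.23040008544922)
8415.0 [[ 0.48174019 -0.20963084  0.039     ]]
hub (312, 189, 17, 22)
pos [ 0.4809 -0.2083  0.1644] yaxis [-0.135  0.991  0.002] zaxis [-0.002  0.002 -1.   ] t 3.075 F [ 0.22  0.22 -0.06]
tool cm [-1.000e-02 -2.000e-01  1.344e+01]
```

Call:
drive_tool --increments "0 0 0 0 -0.2 5 1; 0 0 0 0 0 5 1; 0 0 0 0 0 3.2 1; 0 0 0 0 0 0 1"

```text
time_s: 3.58
position: [0.481, -0.209, 0.0325]
eef_rot: [0.216, -3.132, -0.003]
ft_force: [-0.1, 0.1, -0.3]
grip_width: 0.999
grip_force: 0.0
```

```bash
python3 -c "
from h import *
to(.4808,-.2098,.0315)"
```

```text
pos [ 0.481  -0.209   0.0325] yaxis [-0.137  0.991  0.002] zaxis [-0.003  0.002 -1.   ] t 3.575 F [-0.11  0.11 -0.27]
tool cm [ 0.03 -0.07  0.1 ]
```

Call:
drive_tool --increments "0 0 0 0 -0.07 0.05 0; 0 0 0 0 0 0 -0.3; 0 0 0 0 0 0 -1; 0 0 0 0 0 0 -1; 0 0 0 0 0 0 -1" --squeeze 30

```text
time_s: 4.2
position: [0.4824, -0.2116, 0.0336]
eef_rot: [-0.215, 3.133, -0.001]
ft_force: [-0.8, 1.5, 6.1]
grip_width: 0.172
grip_force: 29.3
```

Call:
drive_tool --increments "0 0 0 0 0 0 -1; 0 0 0 0 0 0 -1; 0 0 0 0 0 0 -1"

```text
time_s: 4.58
position: [0.4824, -0.2116, 0.0336]
eef_rot: [-0.215, 3.134, -0.001]
ft_force: [-1.4, 1.1, 6.0]
grip_width: 0.174
grip_force: 29.3
```

Call:
drive_tool --increments "0 0 0 0 0 -2 -1; 0 0 0 0 0 -4 -1; 0 0 0 0 4 -5 -1; 0 0 0 0 5 -1 -1; 0 0 0 0 0 0 -1"

```text
time_s: 5.2
position: [0.4696, -0.1209, 0.1523]
eef_rot: [-0.221, 3.133, -0.001]
ft_force: [0.3, -0.6, -0.7]
grip_width: 0.175
grip_force: 29.5
```

```bash
python3 -c "
from h import *
m=env.camera_model('wrist');to(.571,-.033,.09)
f,d=env.grab_frame('wrist');cv2.imwrite('pics/w3.png',f)"
```

```text
pos [ 0.4696 -0.1209  0.1523] yaxis [-0.14   0.99  -0.001] zaxis [ 0.001 -0.    -1.   ] t 5.2 F [ 0.26 -0.57 -0.7 ]
tool cm [-11.27   7.29   6.24]
```

View pics/w3.png

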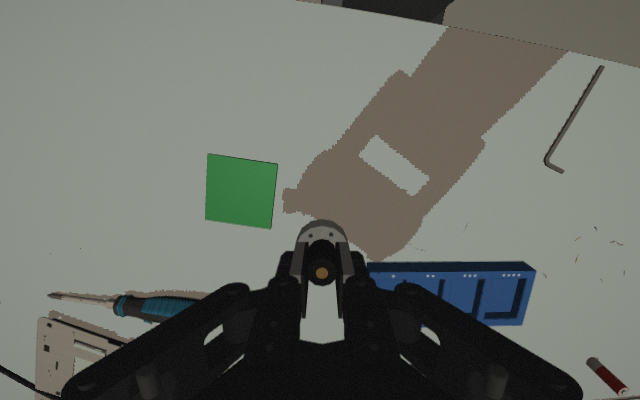

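The wheel is held upright, hub at (321,262), and the gauge is clear to the right: front-bottom corners near (369,262) and (536,263), dots along row 275.

```bash
python3 -c "
from h import *
m=env.camera_model('wrist');im=cv2.imread('pics/w3.png');hsv=cv2.cvtColor(im,cv2.COLOR_BGR2HSV)
# dots
roi=np.zeros(im.shape[:2],np.uint8);roi[266:284,378:528]=1
w=((roi>0)&(hsv[...,1]<110)&(hsv[...,2]>110)).astype(np.uint8)
n,l,s,c=cv2.connectedComponentsWithStats(w)
P=ray(m,c[1:],.022)[:,:2]
for i in range(1,n):print(c[i].round(1),s[i,4],(P[i-1]*1000).round(1))
b=cv2.inRange(hsv,(100,100,20),(125,255,255));b[:255]=0;b[:,:366]=0
c,_=cv2.findContours(b,0,1);c=max(c,key=cv2.contourArea).reshape(-1,2)
top=np.array([(x,c[c[:,0]==x,1].min()) for x in range(385,525) if (c[:,0]==x).any()])
hu=cv2.convexHull(c).reshape(-1,2);print(hu.tolist())
Q=ray(m,hu,0)[:,:2]*1000;T=ray(m,hu,.022)[:,:2]*1000
for a,q,t in zip(hu,Q,T):print(a,q.round(1),t.round(1))
# hub/disc in hand: dot on hub top
y=cv2.inRange(hsv,(5,90,50),(30,255,255));k=np.zeros_like(y);k[255:290,305:340]=255;M=cv2.moments(y&k);u=(M['m10']/M['m00'],M['m01']/M['m00'])
s=env.read_state();print('hubdot',u,ray(m,[u],s['position'][2]+.0055),s['position'])
"
```

```text
[513.3 274.4] 9 [521.9  88.9]
[518.6 274.7] 9 [521.4  94.7]
[392.7 275.8] 12 [539.7 -38.4]
[427.2 275.4] 9 [534.6  -2.7]
[432.9 275.9] 8 [534.3   3.4]
[464.3 275.1] 9 [529.2  36.3]
[469.5 275.2] 10 [528.6  41.8]
[474.6 275.1] 11 [527.8  47.2]
[503.3 275. ] 7 [523.8  78.1]
[508.7 274.9] 9 [523.   83.9]
[[523, 262], [533, 269], [535, 271], [535, 273], [534, 277], [528, 300], [522, 322], [521, 324], [513, 325], [487, 326], [379, 288], [376, 286], [369, 277], [367, 270], [367, 263], [455, 262]]
[523 262] [515.9 113.5] [506.4  94.2]
[533 269] [523.  128.7] [513.  108.2]
[535 271] [525.2 132.1] [515.  111.3]
[535 273] [527.7 133.1] [517.3 112.2]
[534 277] [532.8 133.8] [522.1 112.9]
[528 300] [563.6 138.2] [550.5 116.9]
[522 322] [595.  142.5] [579.3 120.9]
[521 324] [598.  142.3] [582.1 120.7]
[513 325] [600.5 132.6] [584.4 111.7]
[487 326] [605.5 100. ] [589.1  81.8]
[379 288] [569.6 -42.5] [556.  -49.5]
[376 286] [567.5 -46.4] [554.  -53.2]
[369 277] [557.1 -56.5] [544.4 -62.5]
[367 270] [548.7 -60.4] [536.7 -66.1]
[367 263] [540.1 -62.1] [528.8 -67.6]
[455 262] [525.8  35.2] [515.6  22. ]
hubdot (321.44347826086954, 272.61739130434785) [[ 0.46733161 -0.12269536  0.15728946]] [ 0.46961846 -0.12213498  0.15178946]
```

```bash
python3 -c "
from h import *
to(.571,-.0341,.07)"
```

```text
pos [ 0.4696 -0.1221  0.1518] yaxis [-0.139  0.99  -0.001] zaxis [ 0.001 -0.001 -1.   ] t 5.25 F [-0.42  0.63 -0.1 ]
tool cm [-11.26   7.31   8.18]
```

Call:
drive_tool --increments "0 0 0 -4 2 1 -1; 0 0 0 -4 3 1 -1; 0 0 0 -3.2 2.3 2 -1; 0 0 0 0 0 2.5 -1; 0 0 0 0 0 1.5 -1"

```text
time_s: 5.88
position: [0.5699, -0.0358, 0.0691]
eef_rot: [0.214, -3.131, -0.001]
ft_force: [-0.7, 0.5, 0.9]
grip_width: 0.167
grip_force: 29.5
```

Call:
drive_tool --increments "0 0 0 0 0 0 -1; 0 0 0 0 0 0 -1"

```text
time_s: 6.12
position: [0.5711, -0.0362, 0.0723]
eef_rot: [-0.214, 3.133, -0.001]
ft_force: [-0.7, -0.5, 0.2]
grip_width: 0.174
grip_force: 29.5
```

```bash
python3 -c "
from h import *
to(.571,-.0341,.055)"
```

```text
pos [ 0.5711 -0.0362  0.0723] yaxis [-0.136  0.991 -0.001] zaxis [ 0.001 -0.    -1.   ] t 6.125 F [-0.73 -0.46  0.21]
tool cm [-0.02  0.21  1.73]
```

Call:
drive_tool --increments "0 0 0 0 0.2 0.7 -1; 0 0 0 0 0 0.7 -1; 0 0 0 0 0 0.2 -1; 0 0 0 0 0 0 -1; 0 0 0 0 0 0 -1"

```text
time_s: 6.75
position: [0.5706, -0.0335, 0.0558]
eef_rot: [-0.216, 3.134, -0.0]
ft_force: [0.6, 0.2, -0.3]
grip_width: 0.173
grip_force: 29.5
```

Call:
drive_tool --increments "0 0 0 0 0 0.1 -1; 0 0 0 0 0 0.1 -1; 0 0 0 0 0 0 -1"

```text
time_s: 7.12
position: [0.5703, -0.0334, 0.0535]
eef_rot: [0.215, -3.134, -0.0]
ft_force: [0.4, 0.6, -0.6]
grip_width: 0.174
grip_force: 29.5
```

Call:
drive_tool --increments "0 0 0 0 0 0.1 -1; 0 0 0 0 0 0.05 -1; 0 0 0 0 0 0 -1"

```text
time_s: 7.5
position: [0.5707, -0.0335, 0.0526]
eef_rot: [-0.216, 3.134, -0.0]
ft_force: [-1.3, 1.4, 3.5]
grip_width: 0.174
grip_force: 29.8
```

Call:
drive_tool --increments "0 0 0 0 0 0.05 -1; 0 0 0 0 0 0.05 -1; 0 0 0 0 0 0 -1"

```text
time_s: 7.88
position: [0.571, -0.0334, 0.0523]
eef_rot: [-0.216, 3.134, -0.0]
ft_force: [-2.6, 2.7, 9.8]
grip_width: 0.17
grip_force: 30.4
```

Slot 1 gave contact at the expected height with about 10 N, and the wheel didn't enter. On to slot 2.

Call:
drive_tool --increments "0 0 0 0 0 -0.8 -1; 0 0 0 0 0.8 -0.3 -1; 0 0 0 0 1.5 0 -1; 0 0 0 0 1.5 0 -1; 0 0 0 0 0 0 -1"

```text
time_s: 8.5
position: [0.5646, 0.0057, 0.0616]
eef_rot: [0.219, -3.133, -0.0]
ft_force: [0.4, 0.2, 0.4]
grip_width: 0.172
grip_force: 29.4
```

Call:
drive_tool --increments "0 0 0 0 0 0 -1; 0 0 0 0 0 0 -1; 0 0 0 0 0 0 -1"

```text
time_s: 8.88
position: [0.5653, 0.0038, 0.0621]
eef_rot: [-0.215, 3.134, -0.0]
ft_force: [0.6, 0.4, -0.7]
grip_width: 0.17
grip_force: 29.4
```

```bash
python3 -c "
from h import *
to(.5658,.0045,.0545)"
```

```text
pos [0.5653 0.0038 0.0621] yaxis [-0.136  0.991 -0.   ] zaxis [ 0. -0. -1.] t 8.875 F [ 0.58  0.36 -0.74]
tool cm [-0.06  0.06  0.76]
```

Call:
drive_tool --increments "0 0 0 0 0.06 0.4 -1; 0 0 0 0 0 0.3 -1; 0 0 0 0 0 0.1 -1; 0 0 0 0 0 0.1 -1; 0 0 0 0 0 0.1 -1"

```text
time_s: 9.5
position: [0.5654, 0.0047, 0.0524]
eef_rot: [-0.216, 3.134, -0.0]
ft_force: [-1.8, 0.8, 3.1]
grip_width: 0.17
grip_force: 29.8
```

Call:
drive_tool --increments "0 0 0 0 0 0.05 -1; 0 0 0 0 0 0.05 -1; 0 0 0 0 0 0 -1"

```text
time_s: 9.88
position: [0.5657, 0.0048, 0.0522]
eef_rot: [-0.216, 3.134, -0.0]
ft_force: [-2.9, 1.9, 6.6]
grip_width: 0.166
grip_force: 30.2
```

It's resting on the edges, so I'll sweep gently along y to rule out misalignment.

Call:
drive_tool --increments "0 0 0 0 0.05 0 -1; 0 0 0 0 0.05 0 -1; 0 0 0 0 0 0 -1"

```text
time_s: 10.25
position: [0.5657, 0.0052, 0.0521]
eef_rot: [-0.216, 3.133, -0.002]
ft_force: [-1.2, -1.6, 4.4]
grip_width: 0.171
grip_force: 30.0
```

Call:
drive_tool --increments "0 0 0 0 0.05 0 -1; 0 0 0 0 0.05 0 -1; 0 0 0 0 0 0 -1"

```text
time_s: 10.62
position: [0.5644, 0.007, 0.0506]
eef_rot: [0.216, -3.133, -0.001]
ft_force: [-0.4, 0.1, -0.7]
grip_width: 0.175
grip_force: 29.4
```

Call:
drive_tool --increments "0 0 0 0 -0.1 0 -1; 0 0 0 0 -0.1 0 -1; 0 0 0 0 -0.05 0 -1; 0 0 0 0 0 0 -1"

```text
time_s: 11.12
position: [0.5647, 0.0053, 0.0507]
eef_rot: [0.215, -3.133, -0.003]
ft_force: [0.0, 5.3, -0.3]
grip_width: 0.174
grip_force: 29.5
```

Call:
drive_tool --increments "0 0 0 0 -0.05 0 -1; 0 0 0 0 -0.05 0 -1; 0 0 0 0 0 0 -1"

```text
time_s: 11.5
position: [0.5647, 0.005, 0.0508]
eef_rot: [0.214, -3.133, -0.006]
ft_force: [-0.2, 8.5, 1.0]
grip_width: 0.17
grip_force: 29.7
```

Call:
drive_tool --increments "0 0 0 0 -0.05 0 -1; 0 0 0 0 -0.05 0 -1; 0 0 0 0 0 0 -1"

```text
time_s: 11.88
position: [0.5647, 0.0047, 0.0508]
eef_rot: [0.214, -3.133, -0.008]
ft_force: [-0.8, 11.4, 1.1]
grip_width: 0.176
grip_force: 29.9
```

At about y=0.007 it dropped into slot 2's mouth: z fell and the force vanished. I'll go back there and lower it.

Call:
drive_tool --increments "0 0 0 0 0.2 0 -1; 0 0 0 0 0.23 0 -1; 0 0 0 0 0 0 -1; 0 0 0 0 0 0 -1"

```text
time_s: 12.38
position: [0.5651, 0.0062, 0.0513]
eef_rot: [-0.215, 3.134, -0.001]
ft_force: [-0.3, -0.4, -0.0]
grip_width: 0.169
grip_force: 29.6
```

Call:
drive_tool --increments "0 0 0 0 0 0.1 -1; 0 0 0 0 0 0.1 -1; 0 0 0 0 0 0.1 -1; 0 0 0 0 0 0 -1"

```text
time_s: 12.88
position: [0.5648, 0.0065, 0.048]
eef_rot: [0.216, -3.134, -0.0]
ft_force: [-0.7, 0.7, -1.4]
grip_width: 0.171
grip_force: 29.6
```

Entering freely. Floor contact is expected near TCP z = 0.0406.

Call:
drive_tool --increments "0 0 0 0 0 0.1 -1; 0 0 0 0 0 0.1 -1; 0 0 0 0 0 0.1 -1; 0 0 0 0 0 0.1 -1; 0 0 0 0 0 0.1 -1"

```text
time_s: 13.5
position: [0.5649, 0.0066, 0.043]
eef_rot: [0.216, -3.134, -0.0]
ft_force: [0.7, -0.2, -0.7]
grip_width: 0.172
grip_force: 29.6
```

Call:
drive_tool --increments "0 0 0 0 0 0.1 -1; 0 0 0 0 0 0.1 -1; 0 0 0 0 0 0.05 -1; 0 0 0 0 0 0 -1"

```text
time_s: 14.0
position: [0.5649, 0.0066, 0.0407]
eef_rot: [0.216, -3.134, -0.0]
ft_force: [-0.7, 0.3, 1.2]
grip_width: 0.17
grip_force: 29.7
```

Call:
drive_tool --increments "0 0 0 0 0 0 -0.4; 0 0 0 0 0 0 -0.2; 0 0 0 0 0 0 0; 0 0 0 0 0 0 0; 0 0 0 0 0 0 0"

```text
time_s: 14.62
position: [0.5649, 0.0066, 0.0406]
eef_rot: [0.216, -3.134, 0.0]
ft_force: [-1.3, 0.7, 0.4]
grip_width: 0.498
grip_force: 0.0
```

Call:
drive_tool --increments "0 0 0 0 0 -1 0; 0 0 0 0 0 -3 0; 0 0 0 0 0 -5 0; 0 0 0 0 0 -5 0; 0 0 0 0 0 0 0"

```text
time_s: 15.25
position: [0.5681, 0.006, 0.1868]
eef_rot: [-0.215, 3.123, -0.004]
ft_force: [0.3, 0.2, -0.7]
grip_width: 0.502
grip_force: 0.0
```

Call:
drive_tool --increments "0 0 0 5 0 0 0; 0 0 0 3 0 0 0; 0 0 0 0 0 0 0"

```text
time_s: 15.62
position: [0.4837, -0.0042, 0.1797]
eef_rot: [0.214, -3.133, -0.001]
ft_force: [0.3, 0.5, -0.1]
grip_width: 0.502
grip_force: 0.0
```

```bash
python3 -c "
from h import *
f,d=env.grab_frame('scene');cv2.imwrite('pics/e1.png',cv2.resize(f[120:330,220:420],None,fx=2.8,fy=2.8))
f,d=env.grab_frame('wrist');cv2.imwrite('pics/e2.png',f)"
```

```text
(no output)
```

View pics/e1.png

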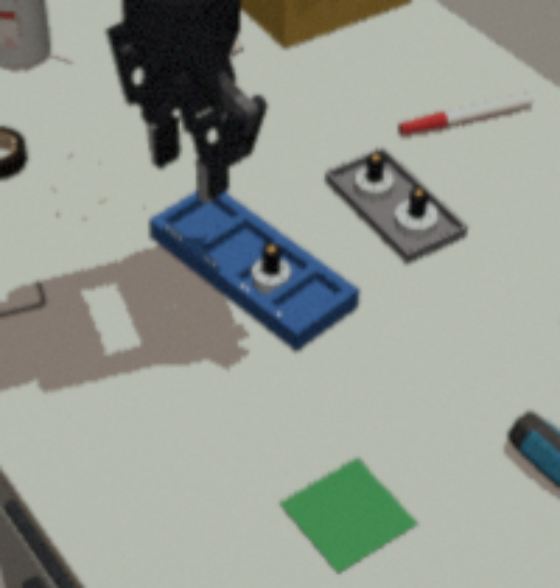

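View pics/e2.png

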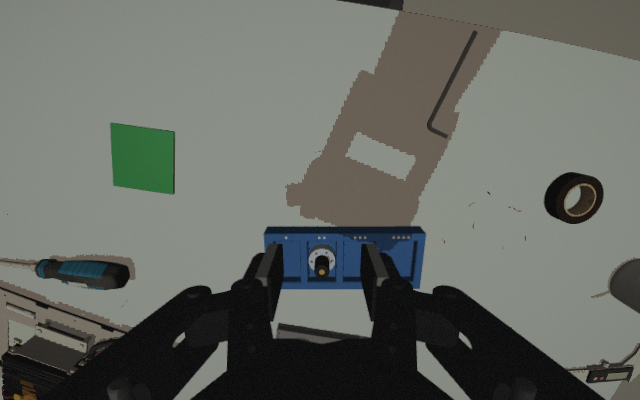

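The wheel sits flush in slot 2, the two-dot slot, with its hub at (320,265) in the wrist view. The tray wheels and the tape are in place, and the gripper is clear.

```bash
python3 -c "
from workcell import env
print(env.sign_off())"
```

```text
the job is handed in; nothing more can be done
None
```

The wheel rested on the edges of slot 1 and went into slot 2, so I left it seated there and released, which makes it the 31 mm wheel; the job is handed in, but the sign-off gave no verdict.

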